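# Charge a grinding jar through its funnel

## Robot

A 7-joint arm with a two-finger parallel gripper is mounted at the origin on the work surface. World frame = base frame: x ahead of the robot, y to its left, z up, the work surface at z = 0. Lengths are in m, angles in rad, forces in N, time in s.
With the tool pointing down it reaches from about 0.4 to 0.85 m from the base axis. Payload 10.4 kg.
Tool frame: the origin (TCP) lies between the finger pads; the fingertips stand 11 mm ahead of it and the grasp point (between the pads) lies 8 mm behind it (tip_reach is the distance from the TCP to the fingertips, in m); z points along the fingers, y is the line along which they close (so a half turn about z gives the same grasp; the last joint's range is limited). The gripper opens to 85 mm and grips with 20 to 120 N. Pads are 22 mm wide; open, the fingers measure 114 mm over their backs; the gripper's body (76 mm by 85 mm) begins 54 mm behind the grasp point. The pads swing forward as they close: fully open they stand 13 mm farther back than shut.
Start: joints at [1.14, 0.332, -0.065, 1.46, 0.022, 1.35, -0.088], TCP at [0.248, -0.574, 0.242] pointing down, gripper open.
Joint ranges: [-2.6, 2.6], [-0.5, 2.12], [-1.47, 1.34], [0.16, 2.42], [-1.27, 4.41], [0.06, 2.06], [-2.6, 2.6]. Speed limits (rad/s): [2.22, 2.22, 2.79, 2.79, 3.14, 3.14, 3.14].

## Interface

Orientations are given as a unit quaternion [x, y, z, w].
In Python, from workcell import * gives the robot as it stands.
- The arm moves only by the shell command python3 -m inch 'ROWS' [OPENING] [FORCE]. ROWS is JSON, a list of rows, each an object with "slide": the shift along the world's x, y, z in m, a list of three; "yaw": the turn about the world's z in rad. A call has 1 to 20 rows; each row is the pose to reach, as a shift and turn from the pose commanded when the call began; what a row does not reach only later rows make up. A row lasts 1/12 s, in which the tool goes at most 41.7 mm and 7.16 degrees, less where a joint would pass 70% of its speed; a pose out of reach is approached as far as the arm can. A call with a gripper value outside its range is refused whole. OPENING is the closure in counts, from 0 (fully open) to 255 (shut), set as the call begins (- or left out, the last holds). The fingers move at their own pace and stop on an object; FORCE is the grip in N (left out, the last holds). Time passes only in rows, so rows that repeat a pose let the fingers close. It gives the time, the measured TCP pose, the force, the opening and the grip force at its end, in the units of the state.
- get_obs(): the state, without advancing time (a new reading comes with each control period).
- camera(name): name is "scene" or "top" or "wrist"; returns a dict with "frame" (384x512x3 uint8, red, green, blue), "fx", "fy", "cx", "cy" (pixels), "extrinsics" (4x4, takes a point from world to camera coordinates). Camera axes: x right, y down, z forward; pixel columns grow to the right and rows downward; lengths in m; the calibration is good to about 2 mm. A picture is of the moment at which its call begins. There is no depth.
- hand_in(): hands the job in; it is judged then, once.
The state is a dict: "clock": time; "joint_pos": joint angles; "joint_velocities": joint speeds; "tau": joint torques, N m; "position": TCP position; "ee_rot": TCP orientation; "ft_force": force on the tool from outside, world axes, zero at the start; "torque": the same for the moment, N m; "grip_width": opening from 0.0 (shut) to 1.0 (fully open); "grasp_force": force on a finger pad.
Only numpy, scipy, OpenCV 4.12 (cv2) and the standard library are available. Lean on these libraries where they do the work, as an engineer would, in place of code of your own. Each camera call takes 0.05 s, during which the arm holds its last target. There are 200 camera calls.

## Task

Take the scoop by its handle and pour all five grinding balls out of it through the funnel into the jar below. Then put the empty scoop down upright on the white mat, without dropping it, and leave everything else on the bench where it is.

Things in the scene. Friction and masses are not known exactly. Their poses are not given: they have to be found in the camera images.
- scoop: Loose steel scoop (straight open trough) holding the balls, 170 mm long (x), 60 wide (y), 0.18 to 0.35 kg empty. Origin: centre of its underside; z up, x from the open nose (x = -85 mm) to the closed back (+85). Walls 42 mm high, 4 mm thick, inner width 52. Starts on the bench, nose roughly towards the robot.
- scoop_grip (a point): Point to hold on the scoop's handle, at x = 30, z = 85 mm in the scoop's frame (same axes). The handle is a grey bar along x over the trough, 20 mm wide (y), 18 high, centre line 85 mm above the underside, free from x = 0 to 75 mm, with a post at its rear end down to the back wall. Free air from the wall tops (42 mm) to the bar's underside (76 mm).
- scoop_lip (a point): Middle of the pouring lip: x = -85, z = 24 mm in the scoop's frame (same axes). The trough floor (4 mm) is flat from the back to x = -20 mm, then ramps up 17 degrees to this lip: balls stay in while it is level and moved smoothly, start to roll out when the nose is tipped down more than 17 degrees; 40 to 50 degrees empties it.
- stand: Filling stand fixed to the bench: dark steel plate 150 x 150 x 10 mm, on it a narrow clear jar (62 mm outside, 54 inside, 80 high, mouth 90 above the bench) with a wide metal funnel fixed in its mouth, and a thin post at the +x side, under the cone. Nothing comes off. Origin: centre of the plate's underside, z up; jar and funnel are centred on this axis.
- funnel_mouth (a point): Centre of the funnel's rim plane, 160 mm above the bench, z up. The rim is 160 mm across; below it a steep collar 15 mm deep, then a cone down to a stem of 42 mm bore that ends inside the jar, 80 mm above the bench.
- jar_floor (a point): Centre of the jar's inner floor, 16 mm above the bench, z up.
- mat: White plastic mat fixed to the bench, 230 mm (x) x 170 mm (y) x 3 mm. Origin: centre of its underside, z up. Empty at the start.
- ball0_center (a point): Centre of ball 1 of 5: white ceramic grinding ball, 20 mm diameter, about 25 g, loose in the scoop at the start (its orientation means nothing).
- ball1_center (a point): Centre of ball 2 of 5: white ceramic grinding ball, 20 mm diameter, about 25 g, loose in the scoop at the start (its orientation means nothing).
- ball2_center (a point): Centre of ball 3 of 5: white ceramic grinding ball, 20 mm diameter, about 25 g, loose in the scoop at the start (its orientation means nothing).
- ball3_center (a point): Centre of ball 4 of 5: white ceramic grinding ball, 20 mm diameter, about 25 g, loose in the scoop at the start (its orientation means nothing).
- ball4_center (a point): Centre of ball 5 of 5: white ceramic grinding ball, 20 mm diameter, about 25 g, loose in the scoop at the start (its orientation means nothing).
- reagent: Bystander, loose: amber glass bottle with black cap, 64 mm across, 140 mm high. Origin: underside of the middle.
- beaker: Bystander, loose: glass beaker, 70 mm across, 85 mm high. Origin: underside of the middle.
- mouse: Bystander, loose: grey round computer mouse, 60 mm across, 34 mm high. Origin: underside of the middle.
- sample_can: Bystander, loose: aluminium can with paper label, 60 mm across, 65 mm high. Origin: underside of the middle.
- spatula: Bystander, loose: spatula with wooden handle, 180 mm long, lying flat. Origin: at mid-length, on its underside.
- mortar: Bystander, loose: white ceramic bowl, 110 mm across, 60 mm high. Origin: underside of the middle.
Not all that is in view belongs to the job. There is more than one size of the scoop; the one meant has the size given above.

How it is judged:
On the way, in this order (a step that is already met when the one before it is completed fails the run):
1. the scoop's lip is brought over the funnel, above its rim (horizontal distance between scoop_lip and funnel_mouth below 0.1 m and z of scoop_lip in the frame of funnel_mouth above 0 m), for 0.1 s.
2. all five balls lie in the jar (horizontal distance between each of ball0_center, ball1_center, ball2_center, ball3_center, ball4_center and jar_floor below 0.03 m and z of ball0_center in the frame of jar_floor between 0 and 0.064 m and z of ball1_center in the frame of jar_floor between 0 and 0.064 m and z of ball2_center in the frame of jar_floor between 0 and 0.064 m and z of ball3_center in the frame of jar_floor between 0 and 0.064 m and z of ball4_center in the frame of jar_floor between 0 and 0.064 m), for 0.2 s.
At the end, for the whole second after the job is handed in: All five balls lie in the jar (centres within 30 mm of its axis and less than 64 mm above its inner floor); the scoop stands released, at rest and upright (within 0.12 rad) on the mat, the centre of its underside over the mat (all of step 2 and x of scoop in the frame of mat between -0.115 and 0.115 m and y of scoop in the frame of mat between -0.085 and 0.085 m and z of scoop in the frame of mat between -0.002 and 0.012 m and angle between scoop's own z axis and vertical below 0.12 rad and linear speed of scoop below 0.03 m/s and contact force between the fingers and scoop below 0.1 N); the robot touches nothing.
It fails at once if the scoop is dropped (it falls freely faster than 0.7 m/s, as after a fall of more than 25 mm) (linear speed of scoop above 0.7 m/s and contact force between the fingers and scoop below 0.2 N).
It fails at once if a bystander is pushed more than 30 mm from its place (distance of any of reagent, beaker, mouse, sample_can, spatula, mortar from where it was at the start of the episode above 0.03 m).
It also fails if it takes over 64 s, if anything falls off the work surface, if the arm or the gripper's body presses on something with over 40 N, if the wrist force passes 120 N, or if a joint passes its speed limit or range.

## Working session

There is one attempt and no reset: what is moved stays moved. The work goes in short steps, Python scripts to look and compute and a shell command to move; the robot and the scene stay as the last step left them, time stands still between calls to the robot, and variables do not carry over. Pictures are saved under pics/ and viewed, at most 10 in all, crops included, and the job is handed in when it is done.

```bash
mkdir -p pics; cat > h.py <<'E'
import numpy as np, cv2
from workcell import *
def snap(n,f):
    c=camera(n); np.savez('pics/'+f+'.npz',**{k:np.array(v) for k,v in c.items()})
    cv2.imwrite('pics/'+f+'.png',c['frame'][:,:,::-1]); return c
def load(f): return np.load('pics/'+f+'.npz')
def ray(c,u,v):
    E=c['extrinsics']; R=E[:3,:3]; o=-R.T@E[:3,3]
    d=R.T@np.array([(u-c['cx'])/c['fx'],(v-c['cy'])/c['fy'],1]); return o,d
def onz(c,u,v,z):
    o,d=ray(c,u,v); return o+d*(z-o[2])/d[2]
def proj(c,p):
    q=c['extrinsics'][:3,:3]@np.array(p)+c['extrinsics'][:3,3]
    return np.round([c['fx']*q[0]/q[2]+c['cx'],c['fy']*q[1]/q[2]+c['cy']],1)
E
python3 - <<'E'
from h import *
a=snap('scene','s0')['frame'];b=snap('top','t0')['frame']
cv2.imwrite('pics/both0.png',cv2.resize(np.vstack([a,b])[:,:,::-1],(450,600)) if 0 else b[:,:,::-1])
for f in('s0','t0'):
  c=load(f); print(np.round(ray(c,c['cx'],c['cy']),3),c['fx'])
print(get_obs())
E
```

```text
[[ 1.384  0.822  0.956]
 [-0.592 -0.577 -0.562]] 448.90833445763496
[[ 3.430e-01 -6.900e-02  1.638e+00]
 [ 7.500e-02  1.000e-03 -9.970e-01]] 470.1704282628051
{'clock': 0.1, 'joint_pos': array([ 1.14039807,  0.33281688, -0.06471558,  1.46084096,  0.02157453,
        1.34990179, -0.08848337]), 'joint_velocities': array([ 8.68742039e-04, -1.00281081e-03, -9.75026292e-04, -2.48823566e-03,
       -3.84602676e-05,  5.21307542e-04,  1.60123659e-04]), 'tau': array([ 1.02430698e-03, -6.26747274e+01,  4.88467421e-02, -3.92429459e+01,
        1.62159913e-02,  6.97417563e-03, -3.37837014e-05]), 'position': array([ 0.24775661, -0.57345057,  0.24159821]), 'ee_rot': array([ 9.79279775e-01,  2.02511028e-01, -1.42053351e-04, -6.20394179e-04]), 'ft_force': array([-0.03236971, -0.90082788,  0.18593236]), 'torque': array([-0.0104264 ,  0.03003225, -0.00337254]), 'grasp_force': 0.0, 'grip_width': 0.9983791537506448}
```

View pics/t0.png

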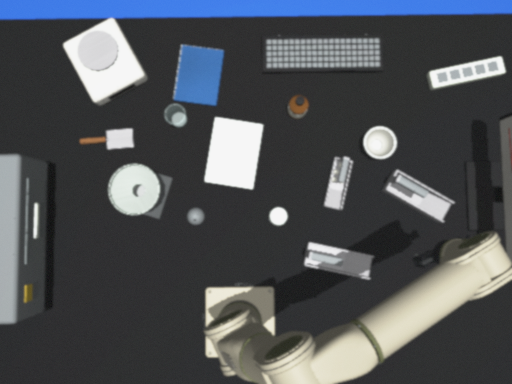

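View pics/s0.png

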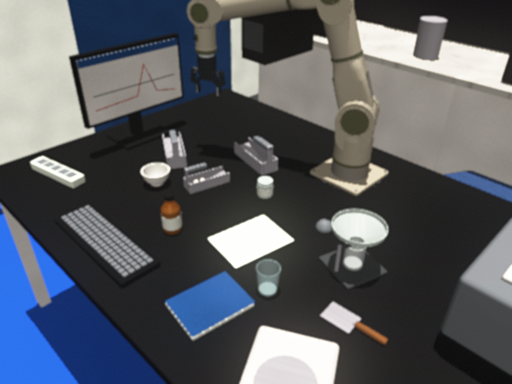

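Candidates: scoop A at top (339,183), B at (420,195), C at (339,260). A looks about 50 px long (170 mm), while B and C look about 68 px. I'll take one close crop and measure.

```bash
python3 - <<'E'
from h import *
t=load('t0'); s=load('s0')
a=cv2.resize(t['frame'][140:290,295:465],None,fx=4,fy=4,interpolation=cv2.INTER_CUBIC)[:,:,::-1]
cv2.imwrite('pics/crop0.png',a[:,:680])
b=cv2.resize(s['frame'][120:200,140:290],None,fx=5,fy=5,interpolation=cv2.INTER_CUBIC)[:,:,::-1]
cv2.imwrite('pics/crop1.png',b)
E
```

```text
(no output)
```

View pics/crop0.png

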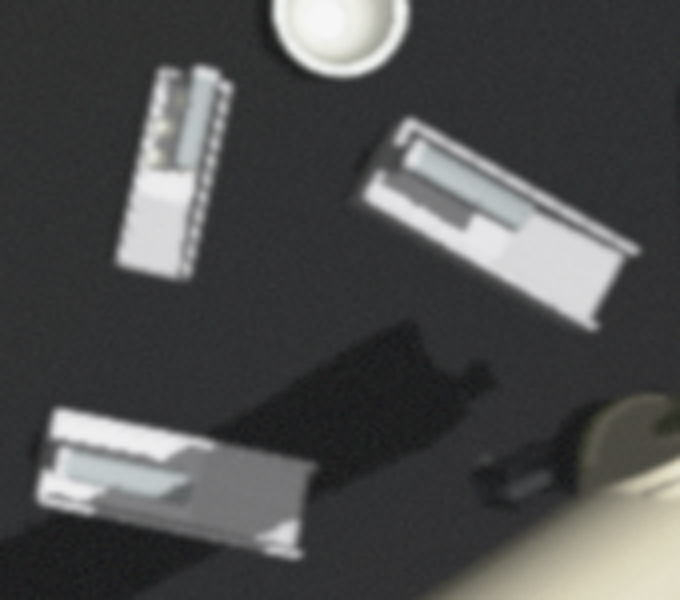

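View pics/crop1.png

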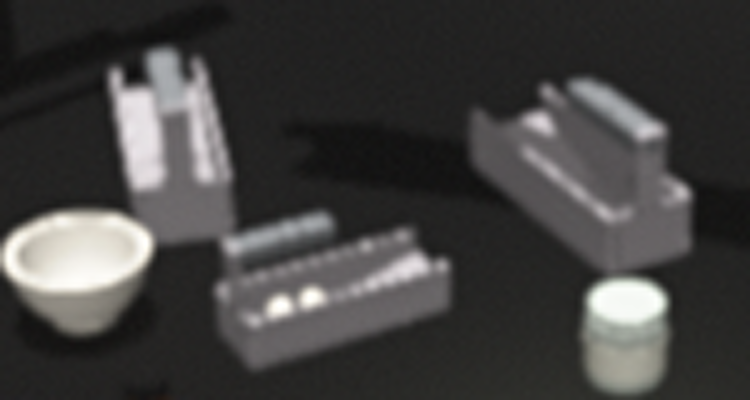

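Scoop A (crop0 x 117–232, y 66–280) is the one with white balls in its rear half, and it is the smallest. B and C are larger and empty. Next I'll measure A's bar, the funnel rim and the mat.

```bash
python3 - <<'E'
from h import *
t=load('t0'); s=load('s0'); r=lambda x:np.round(x,3)
f=t['frame'].astype(int)
# bar: bluish grey
m=((f[:,:,2]-f[:,:,0]>8)&(f[:,:,2]>110)).astype(np.uint8); m[:150]=0;m[212:]=0;m[:,:322]=0;m[:,362:]=0
n,l,st,_=cv2.connectedComponentsWithStats(m); k=1+np.argmax(st[1:,4]); v,u=np.nonzero(l==k)
print('bar px',len(u),u.mean(),v.mean())
P=np.array([onz(t,a,b,.094)[:2] for a,b in zip(u,v)]); c=P.mean(0); w,V=np.linalg.eigh(np.cov(P.T)); d=V[:,1]*np.sign(V[0,1])
q=(P-c)@d; print('bar c',r(c),'dir(back)',r(d),np.degrees(np.arctan2(d[1],d[0])),'ext',q.min(),q.max(),'w',np.ptp((P-c)@V[:,0]))
for uv in[(324.2,205.7),(342,209.2)]: print('nose corner',r(onz(t,*uv,.042)))
for uv in[(335.5,157),(352.7,161)]: print('back corner',r(onz(t,*uv,.042)))
# funnel
g=f.min(2); m=(g>120).astype(np.uint8); m[:160]=0;m[220:]=0;m[:,:100]=0;m[:,165:]=0
cs=max(cv2.findContours(m,0,2)[0],key=cv2.contourArea); (cx,cy),R=cv2.minEnclosingCircle(cs)
c0=onz(t,cx,cy,.16); print('funnel',cx,cy,R,r(c0),'rad',r(np.linalg.norm(onz(t,cx+R,cy,.16)-c0)))
# plate corner
# mat
m=(g>180).astype(np.uint8); m[:110]=0;m[195:]=0;m[:,:195]=0;m[:,270:]=0
cs=max(cv2.findContours(m,0,2)[0],key=cv2.contourArea); re=cv2.minAreaRect(cs); b=cv2.boxPoints(re)
B=np.array([onz(t,*x,.003)[:2] for x in b]); print('mat',r(B),r(B.mean(0)),[r(np.linalg.norm(B[i]-B[i-1])) for i in range(4)])
# others
for n_,u_,v_,z in[('reagent',298,105,.14),('beaker',176,115,.085),('mouse',196,216,.034),('can',279,216,.065),('spat',107,139,.005),('mortar',380,142,.06)]: print(n_,r(onz(t,u_,v_,z)))
# scene view: funnel
print('scene proj funnel',proj(s,c0))
E
```

```text
bar px 35 343.74285714285713 168.5142857142857
bar c [ 0.51  -0.349] dir(back) [ 0.969 -0.246] -14.266596063605721 ext -0.026332934283883287 0.029333450999205694 w 0.011106849976403729
nose corner [ 0.389 -0.289  0.042]
nose corner [ 0.377 -0.349  0.042]
back corner [ 0.555 -0.331  0.042]
back corner [ 0.541 -0.389  0.042]
funnel 133.6666717529297 189.0 26.25737190246582 [0.445 0.327 0.16 ] rad 0.083
mat [[ 0.481  0.124]
 [ 0.71   0.085]
 [ 0.68  -0.085]
 [ 0.451 -0.045]] [0.58 0.02] [np.float64(0.172), np.float64(0.233), np.float64(0.173), np.float64(0.233)]
reagent [ 0.713 -0.197  0.14 ]
beaker [0.697 0.207 0.085]
mouse [0.359 0.147 0.034]
can [ 0.356 -0.134  0.065]
spat [0.633 0.463 0.005]
mortar [ 0.602 -0.48   0.06 ]
scene proj funnel [360.1 225.4]
```

```bash
python3 -m inch '[{"slide":[0.015,0.015,0],"yaw":-0.05},{"slide":[0.04,0.04,0],"yaw":-0.12},{"slide":[0.065,0.065,0],"yaw":-0.2},{"slide":[0.09,0.09,0],"yaw":-0.28},{"slide":[0.115,0.115,0],"yaw":-0.36},{"slide":[0.14,0.14,0],"yaw":-0.44},{"slide":[0.165,0.165,0],"yaw":-0.52},{"slide":[0.19,0.19,0],"yaw":-0.6},{"slide":[0.21,0.21,0],"yaw":-0.656},{"slide":[0.225,0.228,0],"yaw":-0.656},{"slide":[0.229,0.232,0],"yaw":-0.656},{"slide":[0.229,0.232,0],"yaw":-0.656},{"slide":[0.229,0.232,0],"yaw":-0.656}]' 0 60
python3 - <<'E'
from h import *
w=snap('wrist','w1'); o=get_obs(); print(o['position'],o['ee_rot'],o['joint_pos'].round(2))
for n,p in dict(grip=(.477,-.342,.094),barrear=(.4655+.08*.97,-.3395-.08*.243,.094),barfront=(.4655,-.3395,.094),lip=(.383,-.319,.024)).items(): print(n,proj(w,p))
E
```

```text
clock: 1.18
position: [0.4762, -0.3424, 0.242]
ee_rot: [0.992, -0.124, -0.0, 0.0]
ft_force: [-0.5, -0.7, -0.4]
grip_width: 1.0
grasp_force: 0.0
[ 0.47576456 -0.34310895  0.24208794] [ 9.92208382e-01 -1.24588384e-01 -4.13318621e-04  2.99245481e-04] [ 0.7   0.26 -0.18  1.56  0.05  1.33 -1.31]
grip [257.6 177.5]
barrear [257.7 110.9]
barfront [258. 188.]
lip [258.2 228.5]
```

View pics/w1.png

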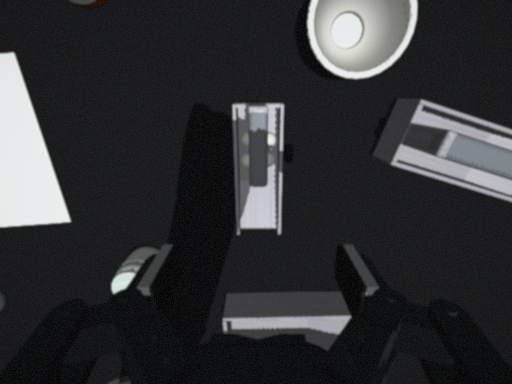

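The wrist view shows the bar from (258,107) to (258,185), which is in line with the tool and within about 3 mm of prediction. I'll descend and grip near the front end of the bar.

```bash
python3 -m inch '[{"slide":[0.001,0,-0.02]},{"slide":[0.003,0,-0.05]},{"slide":[0.004,0,-0.08]},{"slide":[0.004,0,-0.11]},{"slide":[0.004,0,-0.135]},{"slide":[0.004,0,-0.152]},{"slide":[0.004,0,-0.162]},{"slide":[0.004,0,-0.165]},{"slide":[0.004,0,-0.165]}]' 0 60
python3 -m inch '[{"slide":[0,0,0]},{"slide":[0,0,0]},{"slide":[0,0,0]},{"slide":[0,0,0]},{"slide":[0,0,0]},{"slide":[0,0,0]},{"slide":[0,0,0]},{"slide":[0,0,0]},{"slide":[0,0,0]},{"slide":[0,0,0]}]' 255 70
```

```text
invalid input
invalid input
```

```bash
python3 -m inch '[{"slide":[0.001,0,-0.02],"yaw":0},{"slide":[0.003,0,-0.05],"yaw":0},{"slide":[0.004,0,-0.08],"yaw":0},{"slide":[0.004,0,-0.11],"yaw":0},{"slide":[0.004,0,-0.135],"yaw":0},{"slide":[0.004,0,-0.152],"yaw":0},{"slide":[0.004,0,-0.162],"yaw":0},{"slide":[0.004,0,-0.165],"yaw":0},{"slide":[0.004,0,-0.165],"yaw":0}]' 0 60 && python3 -m inch '[{"slide":[0,0,0],"yaw":0},{"slide":[0,0,0],"yaw":0},{"slide":[0,0,0],"yaw":0},{"slide":[0,0,0],"yaw":0},{"slide":[0,0,0],"yaw":0},{"slide":[0,0,0],"yaw":0},{"slide":[0,0,0],"yaw":0},{"slide":[0,0,0],"yaw":0},{"slide":[0,0,0],"yaw":0},{"slide":[0,0,0],"yaw":0}]' 255 70
```

```text
clock: 1.98
position: [0.4802, -0.3426, 0.0772]
ee_rot: [0.992, -0.124, -0.0, 0.0]
ft_force: [0.2, -0.2, 0.3]
grip_width: 0.999
grasp_force: 0.0
clock: 2.82
position: [0.481, -0.3421, 0.0777]
ee_rot: [0.992, -0.124, 0.0, 0.0]
ft_force: [-1.8, -0.9, 5.1]
grip_width: 0.219
grasp_force: 71.2
```

```bash
python3 -m inch '[{"slide":[0,0,0.002],"yaw":0},{"slide":[0,0,0.007],"yaw":0},{"slide":[0,0,0.016],"yaw":0},{"slide":[0,0,0.028],"yaw":0},{"slide":[0,0,0.042],"yaw":0},{"slide":[0,0,0.057],"yaw":0},{"slide":[0,0,0.073],"yaw":0},{"slide":[0,0,0.089],"yaw":0},{"slide":[0,0,0.105],"yaw":0},{"slide":[0,0,0.121],"yaw":0},{"slide":[0,0,0.137],"yaw":0},{"slide":[0,0,0.153],"yaw":0},{"slide":[0,0,0.168],"yaw":0},{"slide":[0,0,0.181],"yaw":0},{"slide":[0,0,0.191],"yaw":0},{"slide":[0,0,0.197],"yaw":0},{"slide":[0,0,0.2],"yaw":0},{"slide":[0,0,0.2],"yaw":0}]' - 70
python3 - <<'E'
from h import *
a=snap('scene','s2')['frame'][60:210,130:330]; b=snap('wrist','w2')['frame'][60:260,150:390]
a=cv2.resize(a,(480,360)); b=cv2.resize(b,(300,250)); im=np.zeros((360,790,3),np.uint8); im[:,:480]=a; im[:250,490:]=b
cv2.imwrite('pics/c2.png',im[:,:,::-1])
E
```

```text
clock: 4.32
position: [0.481, -0.3417, 0.2778]
ee_rot: [0.992, -0.124, 0.0, 0.0]
ft_force: [0.4, 0.2, -3.5]
grip_width: 0.217
grasp_force: 70.0
```

View pics/c2.png

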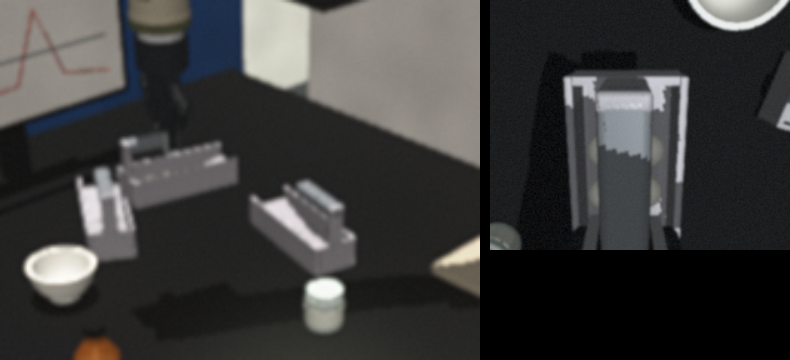

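```bash
python3 -m inch '[{"slide":[0,0.002,0],"yaw":0.002},{"slide":[0,0.006,0],"yaw":0.008},{"slide":[0,0.012,0],"yaw":0.016},{"slide":[0,0.02,0],"yaw":0.026},{"slide":[0,0.03,0],"yaw":0.039},{"slide":[0,0.042,0],"yaw":0.054},{"slide":[0,0.056,0],"yaw":0.072},{"slide":[0,0.072,0],"yaw":0.093},{"slide":[0,0.09,0],"yaw":0.116},{"slide":[0,0.11,0],"yaw":0.142},{"slide":[0,0.132,0],"yaw":0.171},{"slide":[0,0.154,0],"yaw":0.199},{"slide":[0,0.176,0],"yaw":0.228},{"slide":[0,0.198,0],"yaw":0.256},{"slide":[0,0.22,0],"yaw":0.284},{"slide":[0,0.242,0],"yaw":0.313},{"slide":[0,0.264,0],"yaw":0.341},{"slide":[0,0.286,0],"yaw":0.37},{"slide":[0,0.308,0],"yaw":0.398},{"slide":[0,0.33,0],"yaw":0.427}]' - 70 && python3 -m inch '[{"slide":[0,0.022,0],"yaw":0.028},{"slide":[0,0.044,0],"yaw":0.057},{"slide":[0,0.066,0],"yaw":0.085},{"slide":[0,0.088,0],"yaw":0.114},{"slide":[0,0.11,0],"yaw":0.142},{"slide":[0,0.132,0],"yaw":0.171},{"slide":[0,0.154,0],"yaw":0.199},{"slide":[0,0.176,0],"yaw":0.228},{"slide":[0,0.198,0],"yaw":0.256},{"slide":[0,0.22,0],"yaw":0.284},{"slide":[0,0.242,0],"yaw":0.313},{"slide":[0,0.264,0],"yaw":0.341},{"slide":[0,0.284,0],"yaw":0.367},{"slide":[0,0.302,0],"yaw":0.39},{"slide":[0,0.318,0],"yaw":0.411},{"slide":[0,0.332,0],"yaw":0.43},{"slide":[0,0.344,0],"yaw":0.445},{"slide":[0,0.354,0],"yaw":0.458},{"slide":[0,0.36,0],"yaw":0.466},{"slide":[0,0.364,0],"yaw":0.473}]' - 70
python3 - <<'E'
from h import *
a=snap('scene','s3'); t=snap('top','t3'); w=snap('wrist','w3')
A=cv2.resize(a['frame'][120:300,270:450],(400,400)); B=cv2.resize(w['frame'][0:384,60:452],(392,384)); im=np.zeros((400,792,3),np.uint8); im[:,:400]=A; im[:384,400:]=B
cv2.imwrite('pics/c3.png',im[:,:,::-1]); o=get_obs(); print(o['position'],o['joint_pos'].round(2))
F=np.array([.445,.327,.16])
for c in(a,w): print([list(proj(c,F+[.08*np.cos(k),.08*np.sin(k),0])) for k in(0,1.57,3.14,4.71)])
E
```

```text
clock: 6.08
position: [0.4808, -0.0095, 0.2774]
ee_rot: [0.996, 0.091, 0.0, 0.0]
ft_force: [-0.0, -0.4, -4.4]
grip_width: 0.22
grasp_force: 70.0
clock: 7.75
position: [0.4808, 0.353, 0.2772]
ee_rot: [0.947, 0.321, -0.0, -0.0]
ft_force: [0.5, 0.5, -3.6]
grip_width: 0.222
grasp_force: 70.0
[0.48104931 0.35196279 0.27731155] [-0.11  0.34 -0.77  1.46  0.24  1.44 -1.8 ]
[[np.float64(343.8), np.float64(238.0)], [np.float64(384.6), np.float64(238.3)], [np.float64(375.5), np.float64(213.9)], [np.float64(337.6), np.float64(213.5)]]
[[np.float64(308.7), np.float64(168.2)], [np.float64(190.2), np.float64(183.6)], [np.float64(212.3), np.float64(281.5)], [np.float64(316.3), np.float64(269.9)]]
```

View pics/c3.png

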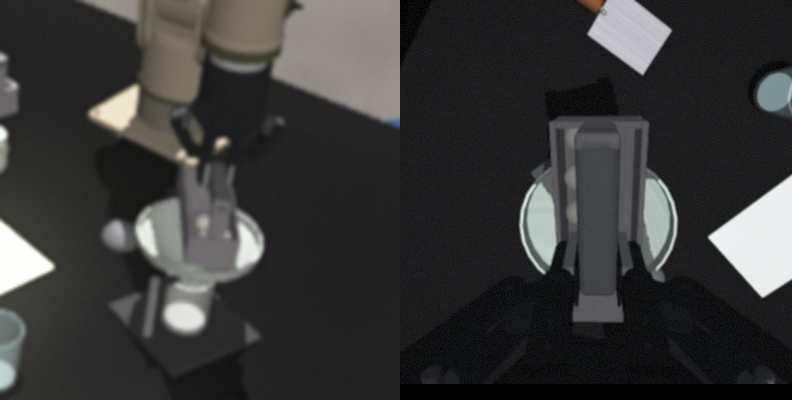

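Image c3 shows the scoop level over the funnel: the rim spans (520–677, ~225) in the right half, and the balls are still in the rear. The tool can't pitch, so I'll tip the scoop by pivoting it in a light grip, with its rear underside pressed on the near rim. I'll descend to just above the rim first.

```bash
python3 -m inch '[{"slide":[-0.001,0,-0.004],"yaw":0},{"slide":[-0.003,-0.001,-0.011],"yaw":0},{"slide":[-0.005,-0.002,-0.02],"yaw":0},{"slide":[-0.007,-0.003,-0.028],"yaw":0},{"slide":[-0.008,-0.004,-0.033],"yaw":0},{"slide":[-0.008,-0.004,-0.036],"yaw":0},{"slide":[-0.008,-0.004,-0.036],"yaw":0},{"slide":[-0.008,-0.004,-0.036],"yaw":0}]' - 25 && python3 -m inch '[{"slide":[0,0,-0.002],"yaw":0},{"slide":[0,0,-0.004],"yaw":0},{"slide":[-0.002,-0.001,-0.006],"yaw":0},{"slide":[-0.004,-0.003,-0.008],"yaw":0},{"slide":[-0.006,-0.005,-0.01],"yaw":0},{"slide":[-0.008,-0.006,-0.011],"yaw":0},{"slide":[-0.008,-0.006,-0.011],"yaw":0}]' - 25
```

```text
clock: 8.57
position: [0.473, 0.3482, 0.2414]
ee_rot: [0.947, 0.32, 0.0, 0.0]
ft_force: [-0.3, 0.3, -3.7]
grip_width: 0.221
grasp_force: 70.0
clock: 9.15
position: [0.4667, 0.3429, 0.2329]
ee_rot: [0.948, 0.32, 0.003, -0.0]
ft_force: [2.5, -1.5, 9.2]
grip_width: 0.222
grasp_force: 72.5
```

```bash
python3 -m inch '[{"slide":[0,0,0],"yaw":0},{"slide":[0,0,0],"yaw":0},{"slide":[0,0,0],"yaw":0}]' 255 25
python3 - <<'E'
from h import *
snap('scene','s4'); w=snap('wrist','w4'); print(get_obs()['position'])
# rear wall top / bar rear in wrist: compare with w3
E
```

```text
clock: 9.4
position: [0.4668, 0.343, 0.2329]
ee_rot: [0.948, 0.32, 0.003, -0.0]
ft_force: [1.4, -1.2, 9.3]
grip_width: 0.22
grasp_force: 72.6
[0.46676918 0.34296254 0.23288213]
```

```bash
python3 -m inch '[{"slide":[0,0,0],"yaw":0},{"slide":[0,0,0],"yaw":0}]' 250 25;  python3 -m inch '[{"slide":[0,0,0],"yaw":0},{"slide":[0,0,0],"yaw":0}]' 206 25
```

```text
clock: 9.67
position: [0.4667, 0.343, 0.2328]
ee_rot: [0.948, 0.32, 0.003, -0.0]
ft_force: [2.4, -1.1, 9.2]
grip_width: 0.223
grasp_force: 72.6
clock: 9.83
position: [0.4667, 0.3429, 0.2329]
ee_rot: [0.948, 0.32, 0.003, -0.0]
ft_force: [1.1, -0.9, 9.5]
grip_width: 0.22
grasp_force: 72.6
```

```bash
python3 -m inch '[{"slide":[-0.001,-0.001,-0.002],"yaw":0},{"slide":[-0.002,-0.002,-0.004],"yaw":0},{"slide":[-0.003,-0.003,-0.006],"yaw":0},{"slide":[-0.003,-0.003,-0.006],"yaw":0}]' 255 20
python3 - <<'E'
from h import *
a=load('w3')['frame']; w=snap('wrist','w5'); s=snap('scene','s5')
A=a[80:384,130:330]; B=w['frame'][80:384,130:330]; C=cv2.resize(s['frame'][180:260,310:410],(380,304)); im=np.hstack([A,B,C])
cv2.imwrite('pics/c5.png',im[:,:,::-1])
E
```

```text
clock: 10.17
position: [0.4641, 0.3409, 0.2301]
ee_rot: [0.947, 0.32, 0.005, -0.001]
ft_force: [-5.5, -7.7, 32.7]
grip_width: 0.214
grasp_force: 76.6
```

View pics/c5.png

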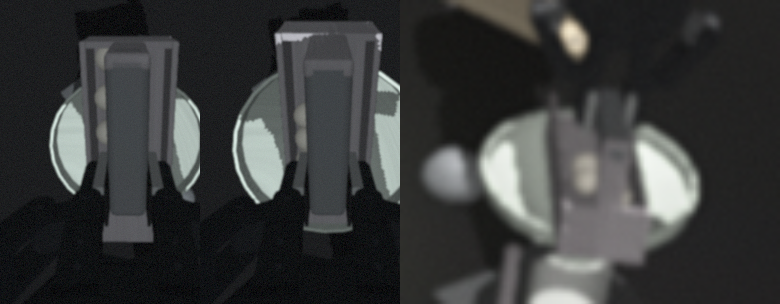

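The scoop pivots: c5's middle panel shows the back raised, and the geometry gives about 8° of tip. Next I'll back off and continue the tip with the contact closer to the grip.

```bash
python3 -m inch '[{"slide":[0,0,0.005],"yaw":0},{"slide":[0,0,0.012],"yaw":0},{"slide":[0.004,0.003,0.017],"yaw":0},{"slide":[0.01,0.008,0.019],"yaw":0},{"slide":[0.016,0.013,0.017],"yaw":0},{"slide":[0.0175,0.014,0.013],"yaw":0},{"slide":[0.0175,0.014,0.009],"yaw":0},{"slide":[0.0155,0.0125,0.007],"yaw":0},{"slide":[0.0125,0.01,0.004],"yaw":0},{"slide":[0.0095,0.0075,0.001],"yaw":0},{"slide":[0.006,0.005,-0.002],"yaw":0},{"slide":[0.003,0.0025,-0.004],"yaw":0},{"slide":[0,0,-0.006],"yaw":0},{"slide":[0,0,-0.006],"yaw":0}]' - 20
```

```text
clock: 11.43
position: [0.4668, 0.3434, 0.2245]
ee_rot: [0.947, 0.32, 0.009, -0.003]
ft_force: [12.2, 8.3, 26.3]
grip_width: 0.224
grasp_force: 80.9
```

```bash
python3 - <<'E'
from h import *
s=snap('scene','s6'); w=snap('wrist','w6'); o=get_obs(); p=o['position']; b=np.array([.794,.607])
S=(p[:2]-[.445,.327])@b; D=80-S*1e3; H=(p[2]+.008-.16)*1e3; a=np.sqrt(max(0,D*D+H*H-85**2)); print(D,H,a,np.degrees(np.arctan2(D,H)-np.arctan2(a,85)))
A=w['frame'][40:344,130:390]; C=cv2.resize(s['frame'][170:270,300:420],(365,304))
cv2.imwrite('pics/c6.png',np.hstack([A,C])[:,:,::-1])
E
```

```text
52.64451046276011 72.49486941877225 28.318731855584545 17.560408776800614
```

View pics/c6.png

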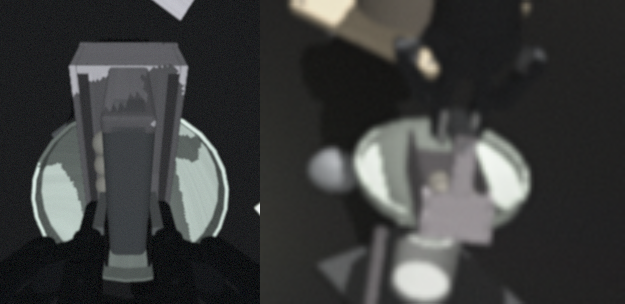

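Image c6 shows the tip now at about 17.5° (computed), with the lip inside the rim and the balls moving towards the nose. One more stage.

```bash
python3 -m inch '[{"slide":[0,0,0.006],"yaw":0},{"slide":[0.004,0.003,0.013],"yaw":0},{"slide":[0.01,0.008,0.017],"yaw":0},{"slide":[0.0125,0.0105,0.014],"yaw":0},{"slide":[0.0125,0.0105,0.01],"yaw":0},{"slide":[0.011,0.009,0.008],"yaw":0},{"slide":[0.009,0.007,0.006],"yaw":0},{"slide":[0.0065,0.005,0.003],"yaw":0},{"slide":[0.004,0.003,0],"yaw":0},{"slide":[0.0015,0.001,-0.003],"yaw":0},{"slide":[-0.001,-0.001,-0.005],"yaw":0},{"slide":[-0.003,-0.002,-0.006],"yaw":0},{"slide":[-0.003,-0.002,-0.006],"yaw":0}]' - 20
cat >> h.py <<'E'
def tilt():
    o=get_obs(); p=o['position']; b=np.array([.794,.607])
    D=80-(p[:2]-[.445,.327])@b*1e3; H=(p[2]+.008-.16)*1e3; a=np.sqrt(max(0,D*D+H*H-85**2)); print('D,H,a,th',D,H,a,np.degrees(np.arctan2(D,H)-np.arctan2(a,85)))
E
python3 - <<'E'
from h import *
tilt(); s=snap('scene','s7'); w=snap('wrist','w7')
# ball colour (warm white) counts inside scoop region and in jar, scene view
for f in('s3','s4','s6','s7'):
  g=load(f)['frame'].astype(int); m=(g[:,:,0]-g[:,:,2]>12)&(g.min(2)>90)
  print(f,'scoop',m[200:245,335:385].sum(),'jar',m[245:285,335:375].sum(), 'bench',m[250:384,260:335].sum())
E
```

```text
clock: 12.62
position: [0.4674, 0.3436, 0.2229]
ee_rot: [0.948, 0.319, 0.014, -0.004]
ft_force: [19.9, 11.8, 47.9]
grip_width: 0.218
grasp_force: 85.8
D,H,a,th 52.165802706194626 70.86441885563319 22.76042248571504 21.3676945178111
s3 scoop 27 jar 0 bench 123
s4 scoop 34 jar 0 bench 126
s6 scoop 16 jar 0 bench 128
s7 scoop 37 jar 0 bench 134
```

```bash
python3 -m inch '[{"slide":[0,0,0.006],"yaw":0},{"slide":[0,0,0.016],"yaw":0},{"slide":[0,0,0.026],"yaw":0},{"slide":[0,0,0.032],"yaw":0},{"slide":[0,0,0.032],"yaw":0},{"slide":[0,0,0.032],"yaw":0},{"slide":[0,0,0.032],"yaw":0}]' - 20
python3 - <<'E'
from h import *
snap('scene','s8'); snap('wrist','w8')
for f in('s3','s6','s8'):
  g=load(f)['frame'].astype(int); m=((g[:,:,0]-g[:,:,2]>8)&(g.min(2)>70)).astype(np.uint8); m[:190]=0;m[290:]=0;m[:,:320]=0;m[:,400:]=0
  n,l,st,c=cv2.connectedComponentsWithStats(m); print(f,[(x[4],tuple(y.round())) for x,y in zip(st[1:],c[1:]) if x[4]>4])
j=load('s8')['frame'].astype(int)-load('s3')['frame'].astype(int); print('jar diff',np.abs(j[245:285,335:375]).mean(), np.abs(j[300:340,440:480]).mean())
for f in('w3','w6','w8'):
  g=load(f)['frame'].astype(int); m=((g[:,:,0]-g[:,:,2]>8)&(g.min(2)>60)).astype(np.uint8); m[:,:190]=0;m[:,330:]=0
  n,l,st,c=cv2.connectedComponentsWithStats(m); print(f,[(x[4],tuple(y.round())) for x,y in zip(st[1:],c[1:]) if x[4]>4])
E
```

```text
clock: 13.3
position: [0.4583, 0.3369, 0.2431]
ee_rot: [0.947, 0.32, -0.001, 0.0]
ft_force: [-0.2, -0.8, -3.2]
grip_width: 0.221
grasp_force: 79.1
s3 [(np.int32(51), (np.float64(354.0), np.float64(192.0))), (np.int32(43), (np.float64(361.0), np.float64(220.0))), (np.int32(8), (np.float64(372.0), np.float64(225.0)))]
s6 [(np.int32(34), (np.float64(355.0), np.float64(192.0))), (np.int32(33), (np.float64(359.0), np.float64(229.0)))]
s8 [(np.int32(11), (np.float64(361.0), np.float64(214.0)))]
jar diff 5.159166666666667 1.1729166666666666
w3 [(np.int32(7), (np.float64(260.0), np.float64(8.0)))]
w6 []
w8 []
```

```bash
python3 -m inch '[{"slide":[0.02,0.015,0.004],"yaw":0},{"slide":[0.04,0.03,0.004],"yaw":0},{"slide":[0.04,0.03,0.004],"yaw":0},{"slide":[0.04,0.03,0.004],"yaw":0},{"slide":[0.04,0.03,0.004],"yaw":0},{"slide":[0.04,0.03,0.004],"yaw":0},{"slide":[0.04,0.03,0.004],"yaw":0}]' - 20
python3 - <<'E'
from h import *
snap('scene','s9'); snap('wrist','w9')
A=cv2.resize(load('s9')['frame'][170:300,290:420],(400,400)); B=cv2.resize(load('s8')['frame'][170:300,290:420],(400,400))
cv2.imwrite('pics/c9.png',np.hstack([B,A])[:,:,::-1]); print(get_obs()['ft_force'])
E
```

```text
clock: 13.98
position: [0.4985, 0.3669, 0.2485]
ee_rot: [0.947, 0.32, 0.0, 0.0]
ft_force: [-0.3, -0.2, -1.3]
grip_width: 0.222
grasp_force: 79.2
[-0.60666261  0.08322296 -2.69209188]
```

View pics/c9.png

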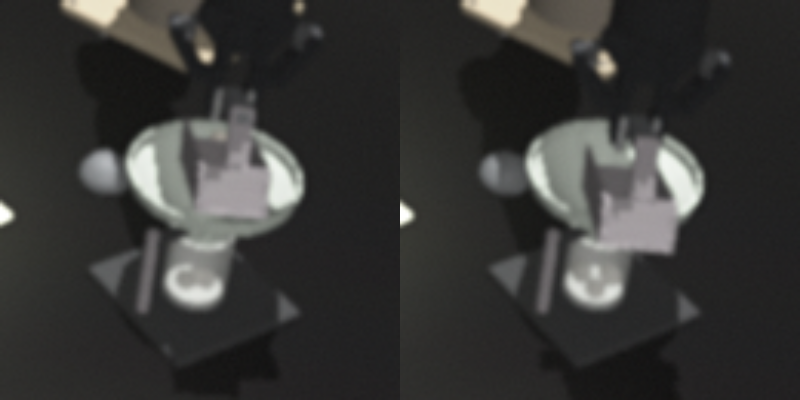

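c9 shows balls lying in the jar (right panel around (595,285), more than in the left one at (195,285)). I've used all 10 pictures, so from here I'll check by averaged weight and ball-coloured pixels.

```bash
python3 -m inch '[{"slide":[0,0,0],"yaw":0},{"slide":[0,0,0],"yaw":0},{"slide":[0,0,0],"yaw":0},{"slide":[0,0,0],"yaw":0}]' - 20 | grep ft
python3 - <<'E'
from h import *
z=[]
for i in range(14):
  c=snap(['scene','top'][i%2],f'x{i%2}'); z.append(get_obs()['ft_force'][2])
print('fz',np.mean(z),np.std(z)/14**.5)
def warm(f,box):
  g=load(f)['frame'].astype(int); a,b,c,d=box; h=g[a:b,c:d]; m=((h[:,:,0]-h[:,:,2]>8)&(h.min(2)>50)).astype(np.uint8)
  n,l,st,cc=cv2.connectedComponentsWithStats(m); return [(int(x[4]),(y+[c,a]).round().tolist()) for x,y in zip(st[1:],cc[1:]) if x[4]>2]
for f in('s3','s8','s9','x0'): print(f,warm(f,(200,260,330,400)))
for f in('s3','s6','s8','s9','x0'): print('jar',f,load(f)['frame'][255:275,342:368].mean(-1).astype(int).reshape(5,4,13,2).mean((1,3)).astype(int).tolist())
E
```

```text
ft_force: [0.1, 0.7, -2.0]
fz -2.4665617052724413 0.0995647518727761
s3 [(43, [361.0, 220.0]), (8, [372.0, 225.0])]
s8 [(11, [361.0, 214.0])]
s9 []
x0 []
jar s3 [[57, 121, 171, 191, 198, 197, 190, 169, 140, 114, 99, 63, 41], [85, 189, 222, 223, 225, 226, 226, 226, 218, 174, 96, 47, 40], [63, 132, 194, 219, 225, 226, 226, 225, 221, 185, 82, 40, 40], [41, 50, 74, 107, 132, 149, 151, 141, 114, 71, 44, 40, 40], [42, 42, 41, 41, 42, 45, 45, 44, 41, 40, 40, 40, 39]]
jar s6 [[57, 119, 169, 189, 195, 194, 187, 167, 138, 113, 98, 62, 42], [84, 186, 219, 221, 222, 223, 224, 224, 216, 172, 94, 47, 40], [63, 129, 192, 216, 222, 223, 224, 223, 219, 182, 82, 40, 40], [41, 48, 73, 105, 130, 147, 149, 139, 111, 70, 43, 39, 40], [42, 41, 40, 40, 43, 44, 45, 44, 40, 40, 40, 40, 40]]
jar s8 [[57, 120, 162, 165, 166, 149, 141, 136, 127, 112, 98, 62, 40], [85, 186, 191, 148, 146, 153, 158, 152, 159, 156, 95, 46, 40], [63, 130, 190, 205, 206, 217, 216, 208, 211, 182, 82, 40, 40], [41, 49, 73, 106, 131, 148, 150, 140, 112, 70, 43, 39, 40], [42, 41, 40, 41, 42, 44, 44, 43, 41, 40, 40, 39, 39]]
jar s9 [[56, 108, 125, 136, 148, 179, 159, 140, 140, 125, 99, 62, 41], [84, 180, 182, 165, 155, 168, 163, 154, 160, 152, 95, 47, 39], [62, 130, 192, 210, 178, 158, 166, 203, 215, 181, 81, 40, 39], [41, 48, 73, 105, 128, 140, 144, 139, 111, 70, 43, 39, 40], [41, 40, 40, 40, 42, 44, 44, 43, 40, 39, 39, 39, 39]]
jar x0 [[57, 107, 124, 136, 148, 179, 159, 139, 140, 124, 99, 62, 40], [84, 180, 183, 165, 155, 168, 163, 154, 160, 152, 95, 47, 40], [62, 130, 192, 210, 178, 158, 166, 203, 215, 181, 81, 40, 39], [40, 48, 72, 105, 128, 140, 145, 139, 111, 70, 42, 39, 39], [41, 41, 40, 40, 42, 44, 44, 43, 41, 39, 40, 39, 39]]
```

```bash
python3 -m inch '[{"slide":[-0.004,-0.003,0],"yaw":0},{"slide":[-0.012,-0.009,0],"yaw":0},{"slide":[-0.022,-0.017,0],"yaw":0},{"slide":[-0.032,-0.024,0],"yaw":0},{"slide":[-0.038,-0.029,0],"yaw":0},{"slide":[-0.04,-0.03,0],"yaw":0},{"slide":[-0.04,-0.03,0],"yaw":0},{"slide":[-0.015,-0.01,0],"yaw":0},{"slide":[0.005,0.005,0],"yaw":0},{"slide":[0.005,0.005,0],"yaw":0},{"slide":[-0.012,-0.009,0],"yaw":0},{"slide":[-0.025,-0.018,0],"yaw":0},{"slide":[-0.03,-0.022,0],"yaw":0},{"slide":[-0.005,0.0,0],"yaw":0},{"slide":[0.005,0.005,0],"yaw":0},{"slide":[0.005,0.005,0],"yaw":0},{"slide":[0.005,0.005,0],"yaw":0},{"slide":[0.005,0.005,0],"yaw":0},{"slide":[0.005,0.005,0],"yaw":0}]' - 20 | grep -E "pos|clock"
python3 - <<'E'
from h import *
z=[]
for i in range(24):
  c=snap(['scene','top','wrist'][i%3],f'y{i%3}'); z.append(get_obs()['ft_force'][2])
print('fz',np.mean(z),np.std(z)/24**.5)
print('jar',load('y0')['frame'][255:275,342:368].mean(-1).astype(int).reshape(5,4,13,2).mean((1,3)).astype(int).tolist())
print('jar2',[load(f)['frame'][240:256,342:368].mean(-1).astype(int).reshape(4,4,13,2).mean((1,3)).astype(int).tolist() for f in('s3','s8','y0')])
a=load('y1')['frame'].astype(int);b=load('t0')['frame'].astype(int)
d=(np.abs(a-b).max(2)>60).astype(np.uint8); d=cv2.morphologyEx(d,cv2.MORPH_OPEN,np.ones((2,2)))
n,l,st,c=cv2.connectedComponentsWithStats(d); print([(st[i].tolist()) for i in range(1,n) if 6<st[i,4]<150])
E
```

```text
clock: 16.7
position: [0.5037, 0.3722, 0.2485]
fz -2.2734577576804758 0.1260378452270057
jar [[56, 107, 125, 135, 148, 178, 159, 140, 140, 124, 99, 61, 40], [84, 179, 182, 165, 155, 168, 163, 154, 160, 152, 95, 46, 40], [62, 129, 192, 209, 178, 158, 166, 203, 215, 181, 81, 39, 39], [41, 48, 72, 105, 128, 140, 144, 139, 112, 69, 42, 39, 39], [41, 40, 40, 40, 42, 43, 44, 43, 41, 39, 40, 39, 39]]
jar2 [[[59, 97, 122, 122, 128, 133, 136, 136, 132, 125, 117, 113, 114], [43, 43, 54, 79, 112, 131, 130, 136, 135, 134, 133, 137, 118], [45, 70, 106, 135, 159, 164, 169, 167, 166, 170, 150, 112, 55], [49, 89, 122, 134, 141, 140, 138, 133, 127, 117, 105, 79, 54]], [[58, 97, 128, 129, 128, 132, 135, 135, 132, 128, 121, 118, 123], [43, 43, 53, 78, 111, 131, 130, 134, 134, 133, 132, 135, 116], [46, 69, 104, 133, 157, 162, 168, 166, 164, 167, 148, 110, 53], [49, 89, 119, 133, 139, 137, 134, 131, 126, 116, 104, 78, 54]], [[58, 95, 120, 120, 116, 77, 78, 143, 150, 138, 145, 156, 160], [42, 42, 53, 78, 109, 106, 95, 149, 160, 161, 161, 161, 160], [45, 68, 104, 132, 158, 153, 134, 155, 162, 162, 159, 160, 161], [49, 88, 116, 127, 133, 137, 135, 138, 134, 125, 115, 97, 90]]]
[[84, 140, 4, 3, 9], [99, 142, 8, 10, 52], [108, 146, 4, 4, 11], [115, 151, 4, 3, 10], [120, 164, 3, 3, 8], [134, 189, 4, 8, 20], [191, 212, 11, 11, 88], [252, 291, 4, 5, 15], [207, 321, 4, 4, 14], [231, 323, 4, 3, 11], [206, 327, 6, 6, 26], [225, 326, 11, 7, 36], [214, 330, 12, 10, 64], [207, 334, 4, 4, 12], [224, 353, 5, 4, 12], [212, 358, 12, 14, 121], [225, 359, 8, 7, 31], [241, 362, 4, 2, 8]]
```

Scoop is empty: the repeated shakes changed nothing in the jar view, and the weight fell by about 1.2–1.3 N, which is five balls. Next I'll lift clear of the rim and move over the mat.

```bash
python3 -m inch '[{"slide":[0,0,0.008],"yaw":0},{"slide":[0,0,0.024],"yaw":0},{"slide":[0,0,0.042],"yaw":0},{"slide":[0,-0.003,0.052],"yaw":-0.01},{"slide":[0.001,-0.011,0.055],"yaw":-0.03},{"slide":[0.003,-0.026,0.055],"yaw":-0.06},{"slide":[0.006,-0.046,0.055],"yaw":-0.11},{"slide":[0.01,-0.071,0.055],"yaw":-0.17},{"slide":[0.014,-0.099,0.055],"yaw":-0.235},{"slide":[0.018,-0.129,0.055],"yaw":-0.305},{"slide":[0.022,-0.159,0.055],"yaw":-0.38},{"slide":[0.026,-0.189,0.055],"yaw":-0.45},{"slide":[0.03,-0.219,0.055],"yaw":-0.52},{"slide":[0.034,-0.249,0.055],"yaw":-0.59},{"slide":[0.038,-0.277,0.055],"yaw":-0.66},{"slide":[0.042,-0.302,0.055],"yaw":-0.72},{"slide":[0.045,-0.322,0.055],"yaw":-0.77},{"slide":[0.046,-0.336,0.055],"yaw":-0.8},{"slide":[0.047,-0.344,0.055],"yaw":-0.82},{"slide":[0.047,-0.346,0.055],"yaw":-0.82}]' - 20
python3 - <<'E'
from h import *
snap('top','t10'); snap('scene','s10'); w=snap('wrist','w10'); o=get_obs(); print(o['position'],o['ee_rot'].round(3))
# funnel interior vs start, and jar
a=load('t10')['frame'].astype(int);b=load('t0')['frame'].astype(int)
d=np.abs(a-b).max(2)[160:220,105:165]; v,u=np.nonzero(d>25); print('funnel diff px',len(u),(u.min()+105,u.max()+105,v.min()+160,v.max()+160) if len(u) else '')
A=load('s10')['frame'].astype(int);B=load('s0')['frame'].astype(int)
d=np.abs(A-B).max(2)[205:285,320:400]; v,u=np.nonzero(d>25); print('scene funnel/jar diff',len(u),(u.min()+320,u.max()+320,v.min()+205,v.max()+205))
E
```

```text
clock: 19.57
position: [0.5509, 0.0251, 0.3031]
ee_rot: [0.996, -0.085, -0.0, 0.0]
ft_force: [0.8, -0.0, -3.0]
grip_width: 0.221
grasp_force: 79.1
[0.55071041 0.02778814 0.30331484] [ 0.997 -0.083 -0.    -0.   ]
funnel diff px 29 (np.int64(135), np.int64(140), np.int64(185), np.int64(194))
scene funnel/jar diff 99 (np.int64(345), np.int64(361), np.int64(255), np.int64(266))
```

```bash
python3 -m inch '[{"slide":[0,0,-0.008],"yaw":0},{"slide":[0,0,-0.024],"yaw":0},{"slide":[0,0,-0.046],"yaw":0},{"slide":[0,0,-0.072],"yaw":0},{"slide":[0,0,-0.1],"yaw":0},{"slide":[0,0,-0.128],"yaw":0},{"slide":[0,0,-0.152],"yaw":0},{"slide":[0,0,-0.17],"yaw":0},{"slide":[0,0,-0.181],"yaw":0},{"slide":[0,0,-0.186],"yaw":0},{"slide":[0,0,-0.186],"yaw":0}]' - 20 && python3 -m inch '[{"slide":[0,0,-0.003],"yaw":0},{"slide":[0,0,-0.006],"yaw":0},{"slide":[0.003,0,-0.009],"yaw":0},{"slide":[0.007,-0.001,-0.012],"yaw":0},{"slide":[0.011,-0.002,-0.015],"yaw":0},{"slide":[0.015,-0.003,-0.018],"yaw":0},{"slide":[0.019,-0.003,-0.022],"yaw":0},{"slide":[0.023,-0.004,-0.026],"yaw":0},{"slide":[0.027,-0.005,-0.03],"yaw":0},{"slide":[0.031,-0.005,-0.034],"yaw":0},{"slide":[0.031,-0.005,-0.034],"yaw":0}]' - 20
```

```text
clock: 20.63
position: [0.5504, 0.0269, 0.1166]
ee_rot: [0.997, -0.083, -0.001, -0.0]
ft_force: [0.3, 0.6, -2.2]
grip_width: 0.221
grasp_force: 79.1
clock: 21.55
position: [0.5853, 0.0212, 0.085]
ee_rot: [0.996, -0.084, 0.003, -0.0]
ft_force: [5.0, 0.1, 8.2]
grip_width: 0.217
grasp_force: 79.7
```

```bash
python3 -m inch '[{"slide":[0.002,0,-0.003],"yaw":0},{"slide":[0.004,0,-0.006],"yaw":0},{"slide":[0.004,0,-0.008],"yaw":0},{"slide":[0.004,0,-0.008],"yaw":0}]' - 20
```

```text
clock: 21.88
position: [0.5905, 0.0206, 0.0783]
ee_rot: [0.996, -0.085, 0.005, -0.0]
ft_force: [5.9, -1.8, 10.6]
grip_width: 0.221
grasp_force: 80.7
```

```bash
python3 -m inch '[{"slide":[0,0,-0.002],"yaw":0},{"slide":[0,0,-0.004],"yaw":0},{"slide":[0,0,-0.004],"yaw":0}]' - 20
```

```text
clock: 22.13
position: [0.5914, 0.0205, 0.0769]
ee_rot: [0.996, -0.085, 0.006, -0.0]
ft_force: [2.3, -3.1, 29.0]
grip_width: 0.219
grasp_force: 83.5
```

Flat on the mat: the force rose sharply with hardly any further travel. I'll ease off, open and look at the result.

```bash
python3 -m inch '[{"slide":[0,0,0.002],"yaw":0},{"slide":[0,0,0.004],"yaw":0},{"slide":[0,0,0.005],"yaw":0}]' - 20 && python3 -m inch '[{"slide":[0,0,0],"yaw":0},{"slide":[0,0,0],"yaw":0},{"slide":[0,0,0],"yaw":0},{"slide":[0,0,0],"yaw":0},{"slide":[0,0,0],"yaw":0},{"slide":[0,0,0],"yaw":0},{"slide":[0,0,0],"yaw":0},{"slide":[0,0,0],"yaw":0}]' 0 20 && python3 -m inch '[{"slide":[0,0,0.01],"yaw":0},{"slide":[0,0,0.03],"yaw":0},{"slide":[0,0,0.06],"yaw":0},{"slide":[0,0,0.095],"yaw":0},{"slide":[0,0,0.13],"yaw":0},{"slide":[0,0,0.16],"yaw":0},{"slide":[-0.02,-0.02,0.18],"yaw":0},{"slide":[-0.05,-0.05,0.19],"yaw":0},{"slide":[-0.085,-0.08,0.19],"yaw":0},{"slide":[-0.115,-0.11,0.19],"yaw":0},{"slide":[-0.14,-0.14,0.19],"yaw":0},{"slide":[-0.16,-0.17,0.19],"yaw":0},{"slide":[-0.17,-0.19,0.19],"yaw":0},{"slide":[-0.17,-0.2,0.19],"yaw":0},{"slide":[-0.17,-0.2,0.19],"yaw":0}]' 0 20
python3 - <<'E'
from h import *
t=snap('top','t11'); s=snap('scene','s11')
f=t['frame'].astype(int); b=load('t0')['frame'].astype(int)
m=(np.abs(f-b).max(2)>30).astype(np.uint8); m[:100]=0;m[210:]=0;m[:,:200]=0;m[:,275:]=0
cs=max(cv2.findContours(m,0,2)[0],key=cv2.contourArea); re=cv2.minAreaRect(cs); print('change',re,onz(t,*re[0],.03).round(3))
m=((f[:,:,2]-f[:,:,0]>8)&(f[:,:,2]>80)).astype(np.uint8); m[:115]=0;m[195:]=0;m[:,:205]=0;m[:,265:]=0
n,l,st,_=cv2.connectedComponentsWithStats(m); k=1+np.argmax(st[1:,4]); v,u=np.nonzero(l==k); P=np.array([onz(t,x,y,.097)[:2] for x,y in zip(u,v)]); print('bar',len(u),P.mean(0).round(3),np.ptp(P,0).round(3))
w=((f[:,:,0]-f[:,:,2]>8)&(f.min(2)>90)).astype(np.uint8)[110:200,200:275]; print('warm px on mat area',w.sum())
im=cv2.resize(f[110:200,200:275].astype(np.uint8).mean(-1),(38,30),interpolation=cv2.INTER_AREA).astype(int)//10
print('\n'.join(''.join(f'{x:3d}' for x in r) for r in im))
A=s['frame'].astype(int);B=load('s9')['frame'].astype(int)
print('jar same',np.abs(A-load('y0')['frame'].astype(int))[255:275,342:368].mean())
E
```

```text
clock: 22.38
position: [0.5873, 0.0211, 0.0775]
ee_rot: [0.996, -0.084, 0.001, -0.0]
ft_force: [2.2, -0.2, -0.0]
grip_width: 0.22
grasp_force: 79.5
clock: 23.05
position: [0.5859, 0.0213, 0.0763]
ee_rot: [0.996, -0.084, -0.0, 0.0]
ft_force: [-0.2, -0.1, 0.6]
grip_width: 0.998
grasp_force: 0.0
clock: 24.3
position: [0.4154, -0.1808, 0.2671]
ee_rot: [0.996, -0.086, 0.001, 0.0]
ft_force: [0.4, 1.6, -0.0]
grip_width: 1.0
grasp_force: 0.0
change ((225.50003051757812, 150.00001525878906), (16.099689483642578, 49.64070510864258), 26.56505012512207) [0.585 0.046 0.03 ]
bar 42 [0.614 0.019] [0.064 0.017]
warm px on mat area 0
  5  4  4  4  4  4  4  4  4  4  5  4  5  5  4  4  4  4  5  4  5  5  4  4  4  4  4  4  4  4  4  4  4  4  4  5  5  4
  4  4  4  4  4  5  4  5  5  5  5  4  5  4  4  4  4  4  4  4  4  4  4  4  4  5  4  5  4  4  5  5  4  4  4  4  5  4
  4  5  5  4  4  4  5 13 18 17 15 14 11 10  8  7  6  5  5  5  5  5  4  4  4  4  4  4  5  5  5  4  4  4  5  5  4  5
  4  4  5  4  4  5  7 20 24 24 24 24 24 24 23 22 22 20 18 17 16 13 11  9  8  6  6  5  5  5  5  5  4  5  5  5  5  4
  5  4  4  4  5
[... 2301 characters left out ...]
12 15 17 18 20 21 22 23 24 24 24 24 24 24 24 24 24 24 24 24 24 24 15  5  5  4  5  4  3  3  3  3  3
  5  4  5  5  4  4  5  4  5  5  6  6  8 10 11 13 16 17 18 21 22 23 24 24 24 24 23 12  5  5  5  4  4  3  3  3  3  3
  4  5  4  5  4  5  5  5  4  4  4  5  5  5  4  5  5  5  5  5  6  7  9 10 12 14 13  7  5  5  5  4  3  3  3  3  3  3
  4  5  4  5  5  5  5  5  4  5  5  5  5  5  5  5  5  4  5  4  5  5  5  5  5  5  5  5  4  5  4  3  3  3  3  3  3  3
  5  4  5  5  5  5  5  5  5  5  5  5  4  5  5  5  5  5  5  5  5  5  5  5  4  4  5  5  5  4  4  3  3  3  3  3  3  3
  5  4  5  4  4  5  5  4  4  5  5  5  5  5  5  4  5  5  5  5  5  5  4  4  5  5  5  5  5  4  4  3  3  3  3  3  3  3
jar same 8.764102564102565
```

```bash
python3 - <<'E'
from h import *
A=load('s11')['frame'].astype(int)
for f in('s10','y0'): 
  d=np.abs(A-load(f)['frame'].astype(int))[235:290,335:385].max(2); v,u=np.nonzero(d>20); print(f,len(u),(u.min()+335,u.max()+335,v.min()+235,v.max()+235) if len(u) else '')
# number of balls in jar: dark ball shading vs. bright floor
g=A[250:272,340:370].mean(-1).astype(int)//10
print('\n'.join(''.join(f'{x:3d}' for x in r) for r in g))
E
```

```text
s10 0 
y0 656 (np.int64(335), np.int64(381), np.int64(235), np.int64(289))
  9  6  5  5  6  9 11 12 12 13 14 15 16 17 18 18 18 18 18 18 19 18 17 14 11  9  6  4  4  4
  9  6  4  5  7  9 11 12 12 13 13 13 14 15 15 16 16 16 16 16 15 15 13 12 10  9  6  4  4  4
  9  6  4  5  7  9 11 12 13 13 13 13 13 13 14 14 14 14 14 13 12 12 11 10 10  8  7  6  5  4
  9  6  4  5  8 10 11 12 13 13 14 14 14 13 13 13 13 13 13 12 12 11 11 10  9  7  6  6  6  4
  8  5  4  6  8 10 11 12 14 15 15 14 14 13 13 14 14 13 13 13 12 11 11 10  9  6  5  5  6  5
  8  5  4  6  8 10 12 14 16 17 17 16 15 15 15 15 16 16 16 15 13 11 10 10  8  6  4  5  5  4
  7  5  5  6  9 11 12 14 17 19 18 18 18 18 17 17 18 18 18 17 15 12 11  9  8  5  4  4  4  4
  6  4  5  7 10 12 13 14 17 18 19 19 20 20 19 18 18 19 20 19 17 14 11  9  7  5  4  4  4  4
  6  4  5  8 12 14 14 14 16 17 18 18 20 21 19 17 18 19 20 19 18 15 11  9  7  5  4  4  4  4
  6  4  5  9 15 17 16 14 15 16 16 17 20 20 20 17 17 18 19 18 17 14 11  9  6  4  4  4  4  4
  5  4  6 11 17 19 18 16 15 15 16 17 19 20 19 18 16 16 17 17 16 14 11  8  6  4  4  4  4  4
  5  4  6 12 17 21 20 19
[... 276 characters left out ...]
 21 18 16 16 16 17 17 19 22 22 22 22 18 12  6  4  4  4  4  4  4
  4  4  5  6  9 13 17 20 21 21 19 17 16 16 16 18 20 22 22 22 20 16 10  5  4  4  4  4  4  4
  4  4  4  5  7 10 13 17 19 21 20 19 18 17 18 19 21 22 21 20 17 12  8  5  4  4  4  4  4  4
  4  4  4  4  5  7 10 12 15 18 19 19 18 19 19 20 20 20 18 16 12  9  6  4  4  4  4  4  4  4
  4  4  4  4  4  5  7  9 11 13 14 15 16 17 17 17 16 15 14 11  9  6  4  4  4  4  4  4  4  4
  4  4  4  4  4  4  5  6  8  9 10 11 12 13 13 13 12 11 10  8  6  5  4  4  4  4  4  4  4  4
  4  4  4  4  4  4  4  4  5  6  7  8  9  9  9  9  9  8  7  5  5  4  4  4  4  4  4  4  4  4
  4  4  4  4  4  4  4  4  4  4  5  5  5  5  5  5  5  5  5  4  4  4  4  4  4  4  4  4  4  4
```

```bash
python3 -c "
from workcell import *
print(hand_in())"
```

```text
the job is handed in; nothing more can be done
None
```

I poured the balls through the funnel into the jar, stood the empty scoop upright and released on the mat, and handed the job in at about 24 s. The weight drop fits all five, but I could not count them one by one in the jar, and the hand-in gave no verdict.

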